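# Release the red-rimmed chamber from its ratchet dock

### The arm

A 6-joint arm with a two-finger parallel gripper is mounted at the origin on the work surface. World frame = base frame: x ahead of the robot, y to its left, z up, the work surface at z = 0. Lengths are in m, angles in rad, forces in N, time in s.
With the tool pointing down it reaches from about 0.35 to 0.85 m from the base axis. Payload 8.1 kg.
Tool frame: the origin (TCP) lies on the mounting face of the last link; the fingertips stand robot.tip_reach ahead of it and the grasp point (between the pads) lies 155 mm ahead of it (robot.tip_reach is the distance from the TCP to the fingertips, in m); z points along the fingers, y is the line along which they close (so a half turn about z gives the same grasp; the last joint's range is limited). The gripper opens to 85 mm and grips with 20 to 120 N. Pads are 22 mm wide; open, the fingers measure 114 mm over their backs; the gripper's body (76 mm by 85 mm) begins 54 mm behind the grasp point. The pads swing forward as they close: fully open they stand 13 mm farther back than shut.
Start: joints at [1.252, 0.13, 1.488, -0, 1.523, -0.085], TCP at [0.139, 0.584, 0.405] pointing down, gripper open.
Joint ranges: [-2.96, 2.96], [-0.89, 2.26], [0.02, 2.5], [-1.34, 4.48], [0, 2.73], [-2.66, 2.66]. Speed limits (rad/s): [2.39, 2.39, 2.79, 3.14, 3.14, 3.14].

### API

Orientations are given as a unit quaternion [w, x, y, z].
In Python, from cell import robot gives the robot as it stands. The module is installed in compiled form; this text tells all that it offers.
- The arm moves only by the tool carry_out, never from a script. Its argument "series" is one flat list of numbers, 7 for each row, row after row: the shift along the tool's x, y, z normalised to -1 to 1, where 1 is 0.02 m, then the turn, a rotation vector about the tool's x, y, z normalised to -1 to 1, where 1 is 5 degrees, then the opening, from 0 (shut) to 1 (fully open). In form: [x, y, z, wx, wy, wz, grip, x, y, z, wx, wy, wz, grip, ...]. A call has 1 to 20 rows; each row shifts and turns the commanded pose from where the row before left it, along the tool's axes as they then stand; what a row does not reach is not made up. A row lasts 1/12 s, in which the tool goes at most 41.7 mm and 7.16 degrees, less where a joint would pass 70% of its speed; a pose out of reach is approached as far as the arm can. A call with a number of a shift or a turn outside -1 to 1 is refused whole. A call with a gripper value outside its range is refused whole. The fingers move at their own pace and stop on an object; "newtons" is the grip in N (left out, the last holds). Time passes only in rows, so rows that do not move let the fingers close. It gives the time, the measured TCP pose, the force, the opening and the grip force at its end, in the units of the state.
- robot.get_state(): the state, without advancing time (a new reading comes with each control period).
- robot.get_image(name): name is "scene" or "top" or "wrist"; returns the picture (384x512x3 uint8, red, green, blue); there is no depth.
- robot.calibration(name): a dict with "fx", "fy", "cx", "cy" (pixels), "rvec" (rotation vector, rad) and "tvec" (3), from world to camera coordinates, as OpenCV has them. Camera axes: x right, y down, z forward; pixel columns grow to the right and rows downward; lengths in m; the calibration is good to about 2 mm. A picture is of the moment at which its call begins: read the wrist's pose just before it. calibration takes no time and is no camera call; for the wrist camera it gives the pose at the moment of the call.
- robot.sign_off(): hands the job in; it is judged then, once.
Trained networks look in the newest picture that a camera, given by its name, has taken for a name from the list of things; names that differ only in an ending like _2 or _b are one class to them, and where a whole thing is asked for, a point or a joint stands for the part that bears it (a point fixed in the world has none). Each returns a list of dicts, best first, with "confidence" (0 to 1); they miss things now and then, are a little off and sometimes report something else, mostly with a low value. They report only what shows in the picture. A call takes as long as a camera call. They do not tell look-alikes from the thing itself.
- robot.recognise(target, camera): "rect" ([left, top, right, bottom] as shares, 0 to 1, of the picture: columns of its width, rows of its height, round what is visible of it).
The state is a dict: "t": time; "joints": joint angles; "qd": joint speeds; "joint_torque": joint torques, N m; "ee_pos": TCP position; "orientation": TCP orientation; "contact_force": force on the tool from outside, world axes, zero at the start; "ft_torque": the same for the moment, N m; "gripper_width": finger opening in m; "grasp_force": force on a finger pad.
Only numpy, scipy, OpenCV 4.12 (cv2) and the standard library are available. Lean on these libraries where they do the work, as an engineer would, in place of code of your own. Each camera call takes 0.05 s, during which the arm holds its last target. There are 200 camera calls.

### The job

The clear chamber with the red rim is finished with: release the clamp of its dock. Push that dock's orange pawl by its pin until the pawl snaps off the ratchet wheel and stays off, then ease the black crank handle slowly counterclockwise (seen from above), over about two seconds or more, all the way back to its stop, so that the jaw stands clear. Leave the chamber where it stands, and leave the dock of the blue-rimmed chamber locked.

Things in the scene. Friction and masses are not known exactly. Their poses are not given: they have to be found in the camera images.
- red_dock: Fixed aluminium dock (plate 400 x 210 x 12 mm) that holds the red-rimmed chamber; a look-alike holds the blue one. Origin on the vertical drum axis at bench height; x points to the chamber, y left, z up. Ratchet wheel radius 46 mm, 34 to 46 mm high; hub radius 20 mm; crank bar top 68 mm high. The jaw at x 112 mm draws back 42 mm towards the drum. Nothing on it is higher than 112 mm.
- red_pawl (a joint): Red dock's orange pawl, a flat lever 34 to 46 mm high on a vertical pivot at x -55, y 65 mm of the dock. 0: tip in the teeth; 0.7 rad (counterclockwise from above): fully off. An over-centre spring holds it at either end: the pin takes about 2 N, and past 0.35 rad it snaps over and stays off. While in, it lets the drum turn back 0.09 rad at most.
- red_pin (a point): Point on the axis of the red dock's upright orange pawl pin, 85 mm above the bench. The pin is 14 mm thick, 46 to 100 mm high, on the pawl's tail 55 mm from the pivot. With the pawl in it is at x -105, y 87 mm of the dock; pushed 38 mm towards the dock's -y, to x -108, y 49 mm, the pawl is off.
- red_drum (a joint): Red dock's drum (ratchet wheel and crank) about the dock's z axis: 0 to 0.05 rad when clamped, 1.4 rad at its stop when fully eased back, counterclockwise from above. Friction (about 2 N at the handle) lets it stay wherever it is left.
- red_handle (a point): Point on the axis of the red dock's upright black crank handle, 95 mm above the bench: a round post 18 mm thick, 68 to 112 mm high, at radius 65 mm from the drum axis. At drum angle q it is at 215 degrees + q about the dock's z from its x axis: clamped at x -53, y -37 mm, eased back at x 28, y -59 mm of the dock.
- red_chamber: Clear plastic chamber, loose, 120 x 138 mm and 90 mm high with a red rim round its lid, standing on the red dock between the jaw and the back stop. The origin is the centre of its underside.
- blue_pawl (a joint): The pawl of the other, identical dock, the one with the blue-rimmed chamber: 0 in, 0.7 rad off. To be left in.
- blue_drum (a joint): The drum of the other dock: 0 to 0.05 rad when clamped. To be left alone.
Not all that is in view belongs to the job. Leave any green look-alike of the red_chamber alone.

How it is judged:
By the outcome, as a careful person would: the job done as asked, in the order asked, and still so for the second after the job is handed in, with the robot touching nothing.
It also fails if it takes over 48 s, if anything falls off the work surface, if the arm or the gripper's body presses on something with over 40 N, if the wrist force passes 120 N, or if a joint passes its speed limit or range.

## Working session

There is one attempt and no reset: what is moved stays moved. The work goes in short steps, Python scripts to look and compute and a tool call to move; the robot and the scene stay as the last step left them, time stands still between calls to the robot, and variables do not carry over. Pictures are saved under pics/ and viewed, at most 10 in all, crops included, and the job is handed in when it is done.

Besides the shell and the picture viewer there is one more tool, called after "Emit:" as name(argument=value, ...) on one line, values as JSON. carry_out: Moves the arm, as the interface text tells. Scaled input: -1 to 1 covers 0.02 m each way for a shift and 5 degrees each way for a turn. Its arguments: {"type":"object","properties":{"series":{"type":"array"},"newtons":{"type":"number"}},"required":["series"]}

```bash
mkdir -p pics; cat > h.py <<'E'
import numpy as np, cv2
from cell import robot
def cal(n):
    c=robot.calibration(n); R=cv2.Rodrigues(np.array(c["rvec"],float))[0]; t=np.array(c["tvec"],float).ravel()
    return c,R,t
def ray(n,u,v,z,c=None):
    c,R,t=c or cal(n); d=R.T@np.array([(u-c["cx"])/c["fx"],(v-c["cy"])/c["fy"],1]); o=-R.T@t
    return o+d*(z-o[2])/d[2]
def proj(n,P,c=None):
    c,R,t=c or cal(n); p=R@np.array(P)+t; return np.array([c["fx"]*p[0]/p[2]+c["cx"],c["fy"]*p[1]/p[2]+c["cy"]])
E
python3 - <<'E'
from h import *
s=robot.get_state();print(s["t"],s["ee_pos"],s["orientation"],robot.tip_reach,s["gripper_width"])
for n in("top","scene"):
    im=robot.get_image(n);cv2.imwrite(f"pics/{n}0.png",cv2.resize(im[:,:,::-1],(800,600),interpolation=cv2.INTER_CUBIC))
    for t in("red_dock","red_pin","red_handle","red_chamber","red_pawl"):
        for d in robot.recognise(t,n)[:4]:
            r=np.array(d["rect"])*[512,384,512,384];print(n,t,round(d["confidence"],2),r.round(1))
E
```

```text
0.0 [0.13890362 0.58346953 0.4036596 ] [-1.84370561e-04  1.16637472e-01  9.93174146e-01 -8.84151102e-04] 0.1734 0.08527000685401685
top red_dock 0.63 [129.3  86.  210.7 236. ]
top red_pin 0.53 [128.5 180.6 151.7 226.3]
top red_handle 0.59 [152.5 163.2 189.5 200.9]
top red_chamber 0.69 [131.5 250.8 200.  324.3]
top red_chamber 0.56 [134.7  80.8 193.6 135.8]
top red_pawl 0.65 [130.6 178.7 157.1 224.2]
scene red_dock 0.86 [257.2 137.9 402.2 246.5]
scene red_dock 0.47 [287.  156.6 327.3 190.5]
scene red_dock 0.29 [330.1 168.7 395.7 229.9]
scene red_pin 0.5 [299.1 140.1 319.2 167.8]
scene red_handle 0.73 [289.1 155.3 325.4 189.5]
scene red_chamber 0.97 [330.4 167.8 395.2 230.8]
scene red_chamber 0.73 [227.9 119.9 273.1 168.7]
scene red_pawl 0.68 [300.3 137.8 318.5 175.1]
```

View pics/top0.png

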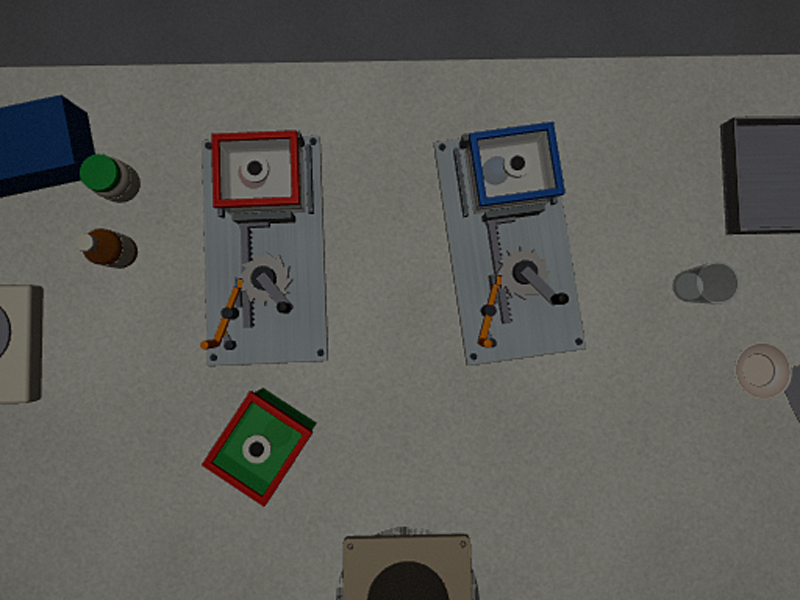

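View pics/scene0.png

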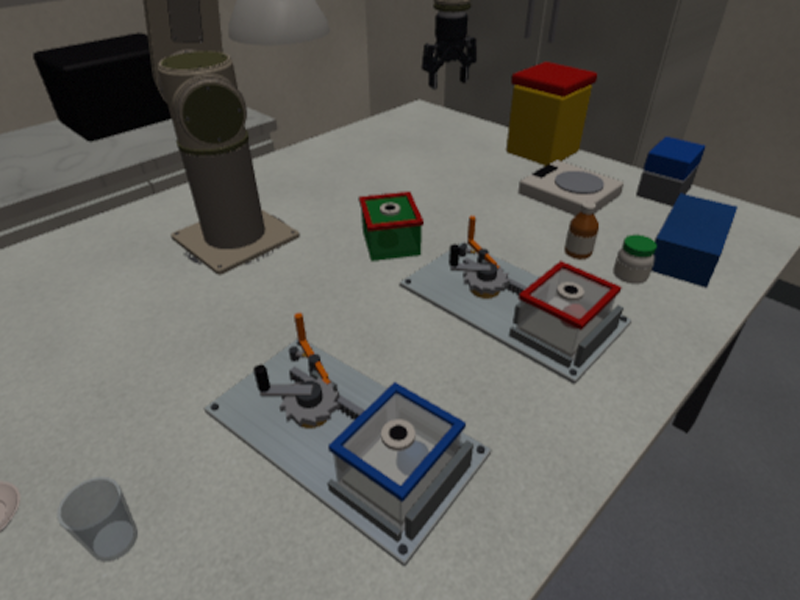

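The top view shows the red dock with its chamber at the far end: pin top about (206,345), handle top about (284,308) and drum hub about (263,275) in 800x600 pixels. The scene view shows the red pin top at (472,219) and the handle top at (455,247). I'll fit the dock pose to these.

```bash
python3 - <<'E'
from h import *
from scipy.optimize import least_squares
ct,cs=cal("top"),cal("scene")
k=.64
for n,u,v,z in [("pin",206,345,.1),("handle",284,307,.112),("hub",263,273,.068),("TL",203,138,.012),("TR",321,136,.012),("BR",327,360,.012),("BL",208,365,.012)]:
    print(n,ray("top",u*k,v*k,z,ct).round(4))
print("cam",(-ct[1].T@ct[2]).round(3))
h=[-.053,-.037]
obs=[("top",206,345,[-.105,.087,.1]),("top",284,307,h+[.112]),("top",263,273,[0,0,.068]),
("scene",472,219,[-.105,.087,.1]),("scene",455,247,h+[.112])]
C={"top":ct,"scene":cs}
def W(p,P): c,s=np.cos(p[2]),np.sin(p[2]); return [p[0]+c*P[0]-s*P[1],p[1]+s*P[0]+c*P[1],P[2]]
f=lambda p:np.concatenate([proj(n,W(p,P),C[n])-[u*k,v*k] for n,u,v,P in obs])
r=least_squares(f,[.55,.2,0]);print(r.x.round(4),r.fun.round(1))
p=r.x
for a in([-.105,.087],[-.108,.049],h,[.028,-.059]):print(np.round(W(p,a+[0]),4))
im=cv2.imread("pics/top0.png")
# edge direction of the plate sides
a=[ray("top",u*k,v*k,.012,ct) for u,v in((203,138),(208,365),(321,136),(327,360))]
print([np.arctan2(*(a[i]-a[i+1])[[1,0]]).round(3) for i in(0,2)])
E
```

```text
pin [0.4423 0.311  0.1   ]
handle [0.4997 0.1856 0.112 ]
hub [0.5575 0.2282 0.068 ]
TL [0.805  0.3466 0.012 ]
TR [0.8051 0.1372 0.012 ]
BR [0.4093 0.1308 0.012 ]
BL [0.4043 0.3369 0.012 ]
cam [0.476 0.023 0.962]
[0.5541 0.2275 0.0412] [ 0.4 -1.3 -1.1 -1.2  0.3  1.3 -0.9 -0.7 -0.6 -0.3]
[0.4456 0.3101 0.    ]
[0.4441 0.272  0.    ]
[0.5026 0.1884 0.    ]
[0.5845 0.1697 0.    ]
[np.float64(0.024), np.float64(0.016)]
```

Emit:
carry_out(series=[0, 0, 0, 0, 0, 1, 0, 0, 0, 0, 0, 0, 1, 0, 0, 0, 0, 0, 0, 1, 0, 0, 0, 0, 0, 0, 1, 0, 0, 0, 0, 0, 0, 1, 0, 0, 0, 0, 0, 0, 1, 0, 0, 0, 0, 0, 0, 1, 0, 0, 0, 0, 0, 0, 1, 0, 0, 0, 0, 0, 0, 1, 0, 0, 0, 0, 0, 0, 1, 0, 0, 0, 0, 0, 0, 1, 0, 0, 0, 0, 0, 0, 1, 0, 0, 0, 0, 0, 0, 1, 0, 0, 0, 0, 0, 0, 1, 0, 0, 0, 0, 0, 0, 1, 0, 0, 0, 0, 0, 0, 1, 0, 0, 0, 0, 0, 0, 1, 0, 0, 0, 0, 0, 0, 1, 0], newtons=20)

```text
t: 2.1
ee_pos: [0.139, 0.5837, 0.4048]
orientation: [-0.0, 0.786, 0.618, 0.0]
contact_force: [-0.4, 0.3, 0.4]
gripper_width: -0.0
grasp_force: 0.0
```

Emit:
carry_out(series=[-0.45, 0.98, 0, 0, 0, 0, 0, -0.45, 0.98, 0, 0, 0, 0, 0, -0.45, 0.98, 0, 0, 0, 0, 0, -0.45, 0.98, 0, 0, 0, 0, 0, -0.45, 0.98, 0, 0, 0, 0, 0, -0.45, 0.98, 0, 0, 0, 0, 0, -0.45, 0.98, 0, 0, 0, 0, 0, -0.45, 0.98, 0, 0, 0, 0, 0, -0.45, 0.98, 0, 0, 0, 0, 0, -0.45, 0.98, 0, 0, 0, 0, 0, -0.45, 0.98, 0, 0, 0, 0, 0, -0.45, 0.98, 0, 0, 0, 0, 0, -0.45, 0.98, 0, 0, 0, 0, 0, -0.45, 0.98, 0, 0, 0, 0, 0, -0.45, 0.98, 0, 0, 0, 0, 0, -0.45, 0.98, 0, 0, 0, 0, 0, -0.45, 0.98, 0, 0, 0, 0, 0, -0.45, 0.98, 0, 0, 0, 0, 0, 0, 0, 0, 0, 0, 0, 0, 0, 0, 0, 0, 0, 0, 0])

```text
t: 3.77
ee_pos: [0.4453, 0.3437, 0.4046]
orientation: [-0.0, 0.785, 0.619, -0.0]
contact_force: [0.5, 0.5, -0.5]
gripper_width: -0.0003
grasp_force: 0.0
```

```bash
python3 - <<'E'
from h import *
s=robot.get_state();print(s["t"],s["ee_pos"],s["orientation"],s["joints"],s["gripper_width"],s["contact_force"])
from scipy.spatial.transform import Rotation as Ro
q=s["orientation"];print(Ro.from_quat(np.r_[q[1:],q[0]]).as_matrix().round(3))
c=cal("wrist");im=robot.get_image("wrist");cv2.imwrite("pics/w1.png",cv2.resize(im[:,:,::-1],(800,600),interpolation=cv2.INTER_CUBIC))
import pickle;pickle.dump(c,open("w1.pkl","wb"))
for P in([.4456,.3101,.1],[.5026,.1884,.112],[.5541,.2275,.068]):print((proj("wrist",P,c)/.64).round(0))
E
```

```text
3.7667 [0.44531864 0.34367671 0.40464906] [-7.81942711e-05  7.85411276e-01  6.18974246e-01 -6.34271343e-05] [5.66084470e-01 2.94570416e-02 1.59463208e+00 1.42953004e-04
 1.51764556e+00 8.02001143e-01] -0.000278678990559252 [ 0.51788056  0.5125214  -0.51363575]
[[ 0.234  0.972 -0.   ]
 [ 0.972 -0.234  0.   ]
 [-0.    -0.    -1.   ]]
[416. 342.]
[534. 487.]
[578. 394.]
```

View pics/w1.png

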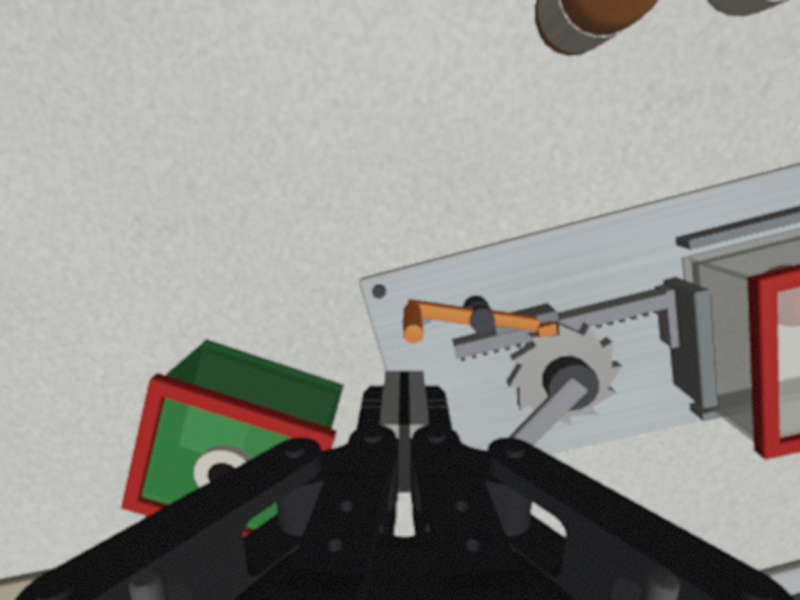

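The wrist view shows the pin top at (414,337) against a predicted (416,342), so the pose is good to about 2–3 mm. The shut fingers stand on the pin's +y side. I'll descend beside the pin and push.

Emit:
carry_out(series=[0, 0.25, 1, 0, 0, 0, 0, 0, 0, 1, 0, 0, 0, 0, 0, 0, 1, 0, 0, 0, 0, 0, 0, 1, 0, 0, 0, 0, 0, 0, 1, 0, 0, 0, 0, 0, 0, 1, 0, 0, 0, 0, 0, 0, 1, 0, 0, 0, 0, 0, 0, 0.8, 0, 0, 0, 0, 0, 0, 0.5, 0, 0, 0, 0, 0, 0, 0, 0, 0, 0, 0])

```text
t: 4.65
ee_pos: [0.4478, 0.3432, 0.236]
orientation: [-0.0, 0.784, 0.62, -0.002]
contact_force: [-0.3, 0.1, -0.1]
gripper_width: -0.0002
grasp_force: 0.0
```

Emit:
carry_out(series=[-0.2, 0.045, 0, 0, 0, 0, 0, -0.2, 0.045, 0, 0, 0, 0, 0, -0.2, 0.045, 0, 0, 0, 0, 0, -0.2, 0.045, 0, 0, 0, 0, 0, -0.2, 0.045, 0, 0, 0, 0, 0, -0.2, 0.045, 0, 0, 0, 0, 0, -0.2, 0.045, 0, 0, 0, 0, 0, -0.2, 0.045, 0, 0, 0, 0, 0, -0.2, 0.045, 0, 0, 0, 0, 0, -0.2, 0.045, 0, 0, 0, 0, 0])

```text
t: 5.48
ee_pos: [0.449, 0.3015, 0.2386]
orientation: [0.0, 0.785, 0.62, -0.0]
contact_force: [-0.3, 0.2, 0.0]
gripper_width: 0.0
grasp_force: 0.0
```

```bash
python3 - <<'E'
from h import *
s=robot.get_state();print(s["t"],s["ee_pos"],s["contact_force"])
im=robot.get_image("wrist");cv2.imwrite("pics/w2.png",cv2.resize(im[:,:,::-1],(800,600),interpolation=cv2.INTER_CUBIC))
E
```

```text
5.4833 [0.44901425 0.30152742 0.23856   ] [-0.32147894  0.16116221  0.04935136]
```

View pics/w2.png

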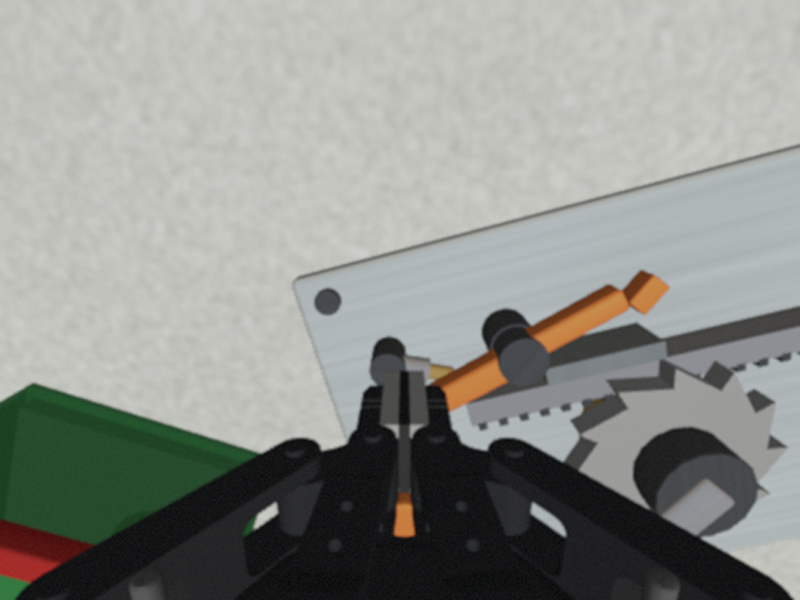

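The pawl is off: its tip at (645,290) stands well clear of the wheel. The fingers feel no force, so it snapped over by itself. I'll lift, half open the gripper and look at the handle from above.

Emit:
carry_out(series=[0.1, 0, -0.9, 0, 0, 0, 0, 0, 0, -0.9, 0, 0, 0, 0, 0, 0, -0.9, 0, 0, 0, 0, 0, 0, -0.9, 0, 0, 0, 0, 0, 0, -0.9, 0, 0, 0, 0, -0.84, 0.55, 0, 0, 0, 0, 0.6, -0.84, 0.55, 0, 0, 0, 0, 0.6, -0.84, 0.55, 0, 0, 0, 0, 0.6, -0.84, 0.55, 0, 0, 0, 0, 0.6, -0.84, 0.55, 0, 0, 0, 0, 0.6, -0.84, 0.55, 0, 0, 0, 0, 0.6, -0.84, 0.55, 0, 0, 0, 0, 0.6, -0.84, 0.55, 0, 0, 0, 0, 0.6, 0, 0, 0, 0, 0, 0, 0.6, 0, 0, 0, 0, 0, 0, 0.6])

```text
t: 6.78
ee_pos: [0.5041, 0.1522, 0.3286]
orientation: [-0.0, 0.785, 0.619, -0.0]
contact_force: [0.2, 0.4, 0.2]
gripper_width: 0.0512
grasp_force: 0.0
```

```bash
python3 - <<'E'
from h import *
s=robot.get_state();print(s["t"],s["ee_pos"],s["gripper_width"])
c=cal("wrist");im=robot.get_image("wrist");cv2.imwrite("pics/w3.png",cv2.resize(im[:,:,::-1],(800,600),interpolation=cv2.INTER_CUBIC))
import pickle;pickle.dump(c,open("w3.pkl","wb"))
for P in([.5026,.1884,.112],[.5541,.2275,.068]):print((proj("wrist",P,c)/.64).round(0))
for d in robot.recognise("red_handle","wrist"):print(d["confidence"],(np.array(d["rect"])*[800,600,800,600]).round(0))
E
```

```text
6.7833 [0.50412289 0.152176   0.32857934] 0.05118551180473868
[380. 272.]
[468. 151.]
0.71 [355.  53. 535. 285.]
```

View pics/w3.png

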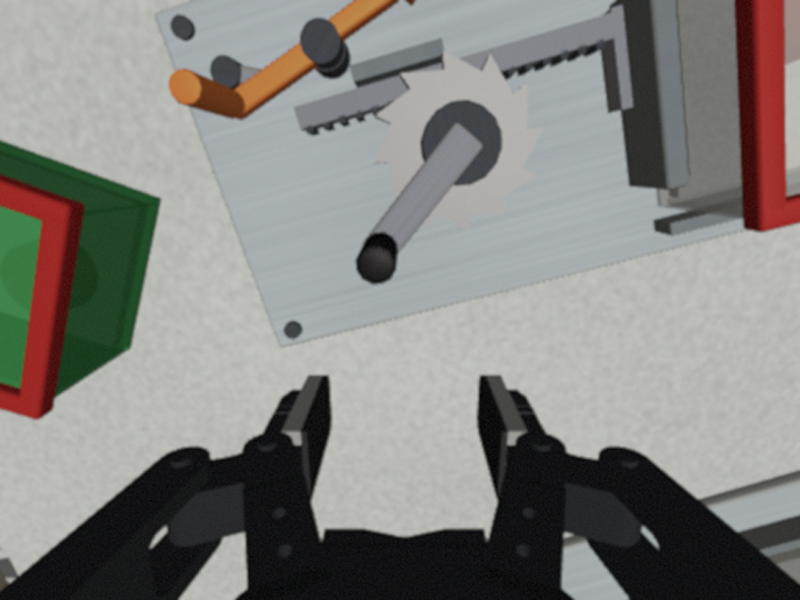

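The handle top is at (377,263), the hub at (461,142), and the pawl stays off. I'll compute their positions from these.

```bash
python3 - <<'E'
from h import *
import pickle;c=pickle.load(open("w3.pkl","rb"))
H=ray("",377*.64,263*.64,.112,c);D=ray("",461*.64,142*.64,.06,c);v=(H-D)[:2]
print(H,D,np.hypot(*v),np.degrees(np.arctan2(v[1],v[0])))
# best centre: average of hub and fit
A=np.arctan2(v[1],v[0]); print("centre from handle",H[:2]-.065*v/np.hypot(*v))
R=np.array([[.234,.972],[.972,-.234]]) # cols tool x,y
print("to handle",R.T@(H[:2]-robot.get_state()["ee_pos"][:2]))
u=lambda a:.065*np.array([np.cos(a),np.sin(a)])
a=A+np.linspace(0,1.4,29)
st=np.array([R.T@(u(a[i+1])-u(a[i])) for i in range(28)])/.02
print(st.round(2).tolist())
E
```

```text
[0.50218812 0.19232184 0.112     ] [0.55273844 0.23223277 0.06      ] 0.06440665235235168 -141.70789571825546
centre from handle [0.55320413 0.23260045]
to handle [ 0.03750832 -0.01065544]
[[-0.1, 0.13], [-0.09, 0.13], [-0.08, 0.14], [-0.08, 0.14], [-0.07, 0.15], [-0.06, 0.15], [-0.05, 0.15], [-0.05, 0.16], [-0.04, 0.16], [-0.03, 0.16], [-0.02, 0.16], [-0.01, 0.16], [-0.01, 0.16], [0.0, 0.16], [0.01, 0.16], [0.02, 0.16], [0.03, 0.16], [0.03, 0.16], [0.04, 0.16], [0.05, 0.15], [0.06, 0.15], [0.06, 0.15], [0.07, 0.15], [0.08, 0.14], [0.09, 0.14], [0.09, 0.13], [0.1, 0.13], [0.11, 0.12]]
```

Emit:
carry_out(series=[0.94, -0.27, 0, 0, 0, 0, 0.6, 0.94, -0.27, 0, 0, 0, 0, 0.6, 0, 0, 0, 0, 0, 0, 0.6, 0, 0, 0.8, 0, 0, 0, 0.6, 0, 0, 0.8, 0, 0, 0, 0.6, 0, 0, 0.8, 0, 0, 0, 0.6, 0, 0, 0.8, 0, 0, 0, 0.6, 0, 0, 0.7, 0, 0, 0, 0.6, 0, 0, 0, 0, 0, 0, 0.6, 0, 0, 0, 0, 0, 0, 0, 0, 0, 0, 0, 0, 0, 0, 0, 0, 0, 0, 0, 0, 0, 0, 0, 0, 0, 0, 0, 0, 0, 0, 0, 0, 0, 0, 0, 0, 0, 0, 0, 0, 0, 0], newtons=20)

```text
t: 8.13
ee_pos: [0.5023, 0.1922, 0.252]
orientation: [0.0, 0.785, 0.62, 0.0]
contact_force: [-5.3, -1.3, 6.0]
gripper_width: 0.0175
grasp_force: 22.0
```

The gripper holds the handle (17.5 mm opening). I'll ease it back at half pace.

Emit:
carry_out(series=[-0.05, 0.065, 0, 0, 0, 0, 0, -0.05, 0.065, 0, 0, 0, 0, 0, -0.045, 0.065, 0, 0, 0, 0, 0, -0.045, 0.065, 0, 0, 0, 0, 0, -0.04, 0.07, 0, 0, 0, 0, 0, -0.04, 0.07, 0, 0, 0, 0, 0, -0.04, 0.07, 0, 0, 0, 0, 0, -0.04, 0.07, 0, 0, 0, 0, 0, -0.035, 0.075, 0, 0, 0, 0, 0, -0.035, 0.075, 0, 0, 0, 0, 0])

```text
t: 8.97
ee_pos: [0.5131, 0.1804, 0.2518]
orientation: [-0.0, 0.785, 0.62, -0.001]
contact_force: [-12.3, -5.5, 11.3]
gripper_width: 0.0176
grasp_force: 22.7
```

Emit:
carry_out(series=[-0.03, 0.075, 0, 0, 0, 0, 0, -0.03, 0.075, 0, 0, 0, 0, 0, -0.025, 0.075, 0, 0, 0, 0, 0, -0.025, 0.075, 0, 0, 0, 0, 0, -0.025, 0.08, 0, 0, 0, 0, 0, -0.025, 0.08, 0, 0, 0, 0, 0, -0.02, 0.08, 0, 0, 0, 0, 0, -0.02, 0.08, 0, 0, 0, 0, 0, -0.015, 0.08, 0, 0, 0, 0, 0, -0.015, 0.08, 0, 0, 0, 0, 0, -0.01, 0.08, 0, 0, 0, 0, 0, -0.01, 0.08, 0, 0, 0, 0, 0, -0.005, 0.08, 0, 0, 0, 0, 0, -0.005, 0.08, 0, 0, 0, 0, 0])

```text
t: 10.13
ee_pos: [0.5334, 0.1699, 0.2513]
orientation: [0.0, 0.785, 0.62, -0.001]
contact_force: [-9.1, -5.2, 6.5]
gripper_width: 0.0175
grasp_force: 22.6
```

Emit:
carry_out(series=[-0.005, 0.08, 0, 0, 0, 0, 0, -0.005, 0.08, 0, 0, 0, 0, 0, 0, 0.08, 0, 0, 0, 0, 0, 0, 0.08, 0, 0, 0, 0, 0, 0.005, 0.08, 0, 0, 0, 0, 0, 0.005, 0.08, 0, 0, 0, 0, 0, 0.01, 0.08, 0, 0, 0, 0, 0, 0.01, 0.08, 0, 0, 0, 0, 0, 0.015, 0.08, 0, 0, 0, 0, 0, 0.015, 0.08, 0, 0, 0, 0, 0, 0.015, 0.08, 0, 0, 0, 0, 0, 0.015, 0.08, 0, 0, 0, 0, 0, 0.02, 0.08, 0, 0, 0, 0, 0, 0.02, 0.08, 0, 0, 0, 0, 0, 0.025, 0.075, 0, 0, 0, 0, 0, 0.025, 0.075, 0, 0, 0, 0, 0])

```text
t: 11.47
ee_pos: [0.559, 0.1676, 0.2511]
orientation: [0.0, 0.785, 0.62, -0.001]
contact_force: [-6.1, -4.1, 2.0]
gripper_width: 0.0176
grasp_force: 22.3
```

Emit:
carry_out(series=[0.03, 0.075, 0, 0, 0, 0, 0, 0.03, 0.075, 0, 0, 0, 0, 0, 0.03, 0.075, 0, 0, 0, 0, 0, 0.03, 0.075, 0, 0, 0, 0, 0, 0.035, 0.075, 0, 0, 0, 0, 0, 0.035, 0.075, 0, 0, 0, 0, 0, 0.04, 0.07, 0, 0, 0, 0, 0, 0.04, 0.07, 0, 0, 0, 0, 0])

```text
t: 12.13
ee_pos: [0.5718, 0.1702, 0.251]
orientation: [-0.0, 0.785, 0.62, -0.001]
contact_force: [-6.4, -3.2, 2.7]
gripper_width: 0.0172
grasp_force: 22.3
```

Emit:
carry_out(series=[0.045, 0.07, 0, 0, 0, 0, 0, 0.045, 0.07, 0, 0, 0, 0, 0, 0.045, 0.065, 0, 0, 0, 0, 0, 0.045, 0.065, 0, 0, 0, 0, 0, 0.05, 0.065, 0, 0, 0, 0, 0, 0.05, 0.065, 0, 0, 0, 0, 0, 0, 0, 0, 0, 0, 0, 0])

```text
t: 12.72
ee_pos: [0.581, 0.174, 0.251]
orientation: [0.0, 0.785, 0.62, -0.0]
contact_force: [-5.1, -2.9, 1.4]
gripper_width: 0.0176
grasp_force: 22.3
```

Emit:
carry_out(series=[0.03, 0.035, 0, 0, 0, 0, 0, 0.03, 0.035, 0, 0, 0, 0, 0, 0.03, 0.035, 0, 0, 0, 0, 0, 0, 0, 0, 0, 0, 0, 0])

```text
t: 13.05
ee_pos: [0.5825, 0.1747, 0.2509]
orientation: [-0.001, 0.785, 0.62, -0.002]
contact_force: [-12.5, -7.0, 8.7]
gripper_width: 0.0172
grasp_force: 23.2
```

Emit:
carry_out(series=[0.03, 0.035, 0, 0, 0, 0, 0, 0.03, 0.035, 0, 0, 0, 0, 0, 0, 0, 0, 0, 0, 0, 0])

```text
t: 13.3
ee_pos: [0.5832, 0.175, 0.2508]
orientation: [-0.001, 0.785, 0.62, -0.004]
contact_force: [-22.8, -10.6, 15.7]
gripper_width: 0.0172
grasp_force: 24.3
```

The force is rising while the handle stands still, so it is at the stop. I'll relax the push, open and retreat.

Emit:
carry_out(series=[-0.03, -0.035, 0, 0, 0, 0, 0, -0.03, -0.035, 0, 0, 0, 0, 0, 0, 0, 0, 0, 0, 0, 0.6, 0, 0, 0, 0, 0, 0, 0.6, 0, 0, 0, 0, 0, 0, 0.6, 0, 0, 0, 0, 0, 0, 0.6, 0, 0, 0, 0, 0, 0, 0.6, 0, 0, -0.6, 0, 0, 0, 0.6, 0, 0, -0.8, 0, 0, 0, 0.6, 0, 0, -0.8, 0, 0, 0, 0.6, 0, 0, -0.8, 0, 0, 0, 0.6, 0, 0, -0.8, 0, 0, 0, 0.6, -0.9, 0, -0.5, 0, 0, 0, 0.6, -0.9, 0, 0, 0, 0, 0, 0.6, -0.9, 0, 0, 0, 0, 0, 0.6, 0, 0, 0, 0, 0, 0, 0.6])

```text
t: 14.63
ee_pos: [0.5709, 0.1206, 0.3381]
orientation: [0.001, 0.785, 0.619, 0.0]
contact_force: [-0.7, 0.6, -0.5]
gripper_width: 0.0511
grasp_force: 0.0
```

```bash
python3 - <<'E'
from h import *
s=robot.get_state();print(s["t"],s["ee_pos"],s["contact_force"])
c=cal("wrist");im=robot.get_image("wrist");cv2.imwrite("pics/w4.png",cv2.resize(im[:,:,::-1],(800,600),interpolation=cv2.INTER_CUBIC))
a=np.radians(-141.7+np.degrees(1.4)-1);C=np.array([.5532,.2326])
import pickle;pickle.dump(c,open("w4.pkl","wb"))
print(proj("",[*(C+.065*np.array([np.cos(a),np.sin(a)])),.112],c)/.64)
cv2.imwrite("pics/top4.png",cv2.resize(robot.get_image("top")[60:260,80:400,::-1],(800,500),interpolation=cv2.INTER_CUBIC))
E
```

```text
14.6333 [0.57094997 0.12058829 0.33812346] [-0.68545459  0.61862149 -0.50337214]
[401.15032287 219.00507238]
```

View pics/w4.png

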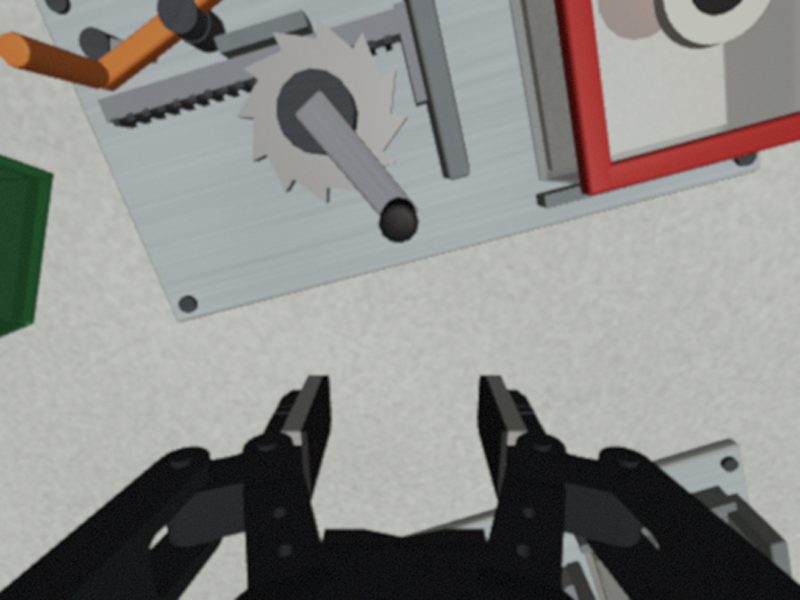

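View pics/top4.png

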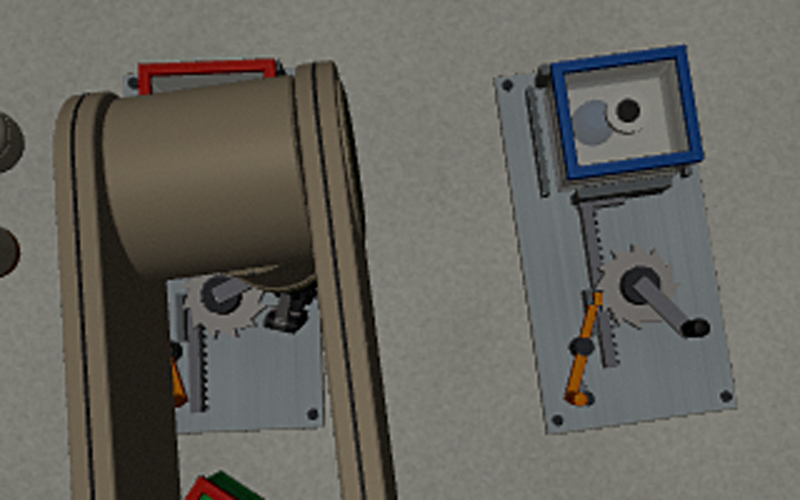

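The wrist view shows the handle at (398,218) against (401,219) expected at the stop, the jaw clear of the chamber and the pawl off. In the top view the blue dock's pawl and crank look unchanged.

```bash
python3 -c "
from cell import robot
print(robot.sign_off())"
```

```text
the job is handed in; nothing more can be done
None
```

The red dock's clamp is released and the job is handed in: the pawl snapped off and stays off, the handle was eased back to its stop in about 5 s, the jaw stands clear of the chamber, and the blue dock was not touched.

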